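Free a seized sample tube from the heating block and box it

TASK

The red-capped tube has baked itself fast in the dry-block heater: pulled straight, it just brings the heavy aluminium block up with it, and it only comes out if it is twisted to and fro while being drawn up. Work it free, keeping the block down in its well, then stand it right down in the empty pocket of the sample box and shut the lid. Leave the plant, the dishes, the bottle and the two stored tubes where they are.

Things in the scene. Friction and masses are not known exactly. Their poses are not given: they have to be found in the camera images.
- tube: the seized 50 ml tube: clear, 118 mm long, 29 mm across, lower 15 mm conical to an 8 mm flat tip, red ribbed cap 35 mm across, 18 mm tall, that does not unscrew; 55 g. Origin at the tip, z up the tube. Starts upright, 48 mm deep in the block's middle bore. Residue drags 25 to 35 N against whichever way its wall slides (0.36 to 0.5 N m to turn); this halves after 17 mm of rise and ends at 27 mm.
- tube_cap (a point): centre of the top face of the red cap, 118 mm above the tube's origin
- block: the aluminium block, 90 (x) by 120 (y) by 55 mm, 1.3 to 1.5 kg, loose in the heater's well with 1.5 mm of play all round. Origin at the centre of its underside; its top stands 10 mm above the heater's rim. A 31 mm bore in the middle, 48 mm deep, and four empty 18 mm bores. An upward pull of about 13 N lifts it; the well stops it from turning.
- bore (a point): centre of the mouth of the middle bore, on the block's top face, 55 mm above the block's origin
- heater: the dry-block heater, fixed to the table: a cream box 200 mm deep (x, from 125 mm before to 75 mm behind its origin) and 180 mm wide (y), rim 90 mm above the table, sloping console at its -x end. Origin at table level below the centre of the well; the well's floor is 45 mm above it.
- samplebox: the sample box, fixed: light grey, 122 (x) by 198 (y) by 130 mm tall, open on top, walls and floor 4 mm. Origin at the centre of its underside. A dark insert fills it to 74 mm up, with three upright pockets 40 mm across, 62 mm apart along its y, down to the floor; tubes in them end 122 mm up, below the rim. The pocket at +62 mm in y is empty.
- pocket (a point): centre of the mouth of the empty pocket, 74 mm above the box's underside
- lid (a joint): angle of the blue lid: 0 shut, growing as it opens (1.65 to 1.9 at the start). It stays where it is left; a push of 1 to 2 N near its edge moves it. A plate 134 mm (from the hinge) by 198 mm, 6 mm thick; shut, it reaches 12 mm past the wall opposite the hinge.
- lid_hinge (a point): middle of the lid's hinge line, at the box rim (130 mm up) on the box's +x side; its axis runs along the box's y
- lid_edge (a point): middle of the lid's free edge, on its outer (upper when shut) face, 134 mm from the hinge line
- storedA: a stored tube with a green cap, same make as the red-capped one, in the box's middle pocket; origin at its tip
- storedB: another stored tube with a green cap, in the box's pocket at -62 mm along its y; origin at its tip
- plant: seedling in a black pot 78 mm across and 68 mm tall with leaves up to about 125 mm; origin under the pot
- dishes: stack of three culture dishes, 90 mm across, 45 mm tall; origin under the stack
- bottle: amber bottle 72 mm across, 150 mm tall; origin under its centre
Not all that is in view belongs to the job. There is more than one size of the samplebox; the one meant has the size given above.

How it is judged (in metres and radians):
On the way, in this order (a step that is already met when the one before it is completed fails the run):
1. the tube has come up out of the bore, the block still down in its well (z of tube in the frame of bore above -0.015 m and z of block in the frame of heater below 0.049 m).
2. the tube is down in the empty pocket, the lid still open (horizontal distance between tube and pocket below 0.02 m and z of tube in the frame of samplebox below 0.012 m and value of joint lid above 0.3 rad), for 0.1 s.
At the end, for the whole second after the job is handed in: The tube stands in the empty pocket (tip within 20 mm of the pocket's centre and within 12 mm of the box's underside, tilted less than 0.3 rad), at rest, with the lid shut (below 0.06 rad) and the block seated in the heater's well (less than 4 mm up, level) (horizontal distance between tube and pocket below 0.02 m and z of tube in the frame of samplebox below 0.012 m and angle between tube's own z axis and vertical below 0.3 rad and value of joint lid below 0.06 rad and linear speed of tube below 0.03 m/s and z of block in the frame of heater below 0.049 m and angle between block's own z axis and vertical below 0.05 rad); the robot touches nothing.
It fails at once if the block is drawn up out of its well by more than 8 mm (z of block in the frame of heater above 0.053 m).
It fails at once if the plant, the dishes or the bottle is shifted by more than 40 mm (distance of any of plant, dishes, bottle from where it was at the start of the episode above 0.04 m).
It fails at once if a stored tube is taken out of its pocket (z of any of storedA, storedB in the frame of samplebox above 0.04 m).
It also fails if it takes over 72 s, if anything falls off the work surface, if the arm or the gripper's body presses on something with over 40 N, if the wrist force passes 120 N, or if a joint passes its speed limit or range.

ROBOT

A 7-joint arm with a two-finger parallel gripper is mounted at the origin on the work surface. World frame = base frame: x ahead of the robot, y to its left, z up, the work surface at z = 0. Lengths are in m, angles in degrees, forces in N, time in s.
With the tool pointing down it reaches from about 0.425 to 1.025 m from the base axis. Payload 9.4 kg.
Tool frame: the origin (TCP) lies between the finger pads; the fingertips stand 25 mm ahead of it and the grasp point (between the pads) lies 6 mm ahead of it; z points along the fingers, y is the direction in which the jaws open and shut (so a half turn about z gives the same grasp; the last joint's range is limited). The gripper opens to 85 mm and grips with 20 to 120 N. Pads are 22 mm wide; open, the fingers measure 114 mm over their backs; the gripper's body (76 mm by 85 mm) begins 54 mm behind the grasp point. The pads swing forward as they close: fully open they stand 13 mm farther back than shut.
Start: joints at [-79.509, 34.337, -0.143, 91.639, 0.103, 54.024, -4.572], TCP at [0.186, 0.701, 0.256] pointing down, gripper open.
Joint ranges: [-147.43, 147.43], [-19.82, 112.94], [-74.19, 73.91], [6.32, 146.72], [-59.91, 239.91], [6.04, 106.73], [-150.56, 150.56]. Speed limits (degrees/s): [127.2, 127.2, 172.46, 172.46, 180, 180, 180].

INTERFACE

Orientations are given as [roll, pitch, yaw] about the fixed x, y, z axes, in that order (R = Rz(yaw) Ry(pitch) Rx(roll)).
In Python, from plant import * gives the robot as it stands. The module is installed in compiled form; this text tells all that it offers. Calls block until the motion is done:
- reach(position, orientation): joint-space move of the TCP to a pose.
- move_l(position, rotation=None, rate=0.15): straight line of the TCP; rotation=None keeps the orientation; rate is the mean speed in m/s.
- goto_joints(angles): joint-space move.
- ungrasp() and gripper_close(f_grip=None): open the fingers fully, or close them until they stop; f_grip is the grip in N (None keeps the last).
- sleep(seconds).
- inverse_kinematics(position, orientation): joint angles nearest the present ones, or None.
- snapshot(name): name is "scene" or "top" or "wrist"; returns a dict with "pixels" (420x560x3 uint8, red, green, blue), "fx", "fy", "cx", "cy" (pixels), "k1" (the pictures are not rectified: a ray, as slopes to the right and down, at radius r is drawn at 1 + k1 r^2 times it, then the intrinsics apply), "R" (3x3) and "t" (3): a world point X has camera coordinates R X + t. Camera axes: x right, y down, z forward; pixel columns grow to the right and rows downward; lengths in m; the calibration is good to about 2 mm. A picture is of the moment at which its call begins. There is no depth.
A pose or a line that the arm cannot do raises MotionError and nothing moves.
- finish_job(): hands the job in, once; it reports no verdict.
Readings, each from a call of its own:
- current_time_s(): time.
- current_joints(): joint angles.
- current_joint_velocities(): joint speeds.
- current_joint_torque(): joint torques, N m.
- current_tcp_pos(): TCP position.
- current_tcp_rot(): TCP orientation.
- current_force(): force on the tool from outside, world axes, zero at the start.
- current_torque(): the same for the moment, N m.
- current_grip_width(): finger opening in m.
Only numpy, scipy, OpenCV 4.12 (cv2) and the standard library are available. Lean on these libraries where they do the work, as an engineer would, in place of code of your own. Each camera call takes 0.05 s, during which the arm holds its last target.

## Working session

There is one attempt and no reset: what is moved stays moved. The work goes in short steps, each a Python script; the robot and the scene stay as the last script left them, time stands still between calls to the robot, and variables do not carry over. Pictures are saved under pics/ and viewed, and the job is handed in when it is done.

```bash
ls; mkdir -p pics; cat > h.py <<'E'
from plant import *
import numpy as np, cv2
def snap(cam,name):
    s=snapshot(cam); cv2.imwrite(f'pics/{name}.png',s['pixels'][:,:,::-1])
    np.savez(f'pics/{name}.npz',**{k:np.array(v) for k,v in s.items()})
    return s
def load(name): 
    d=np.load(f'pics/{name}.npz'); return {k:d[k] for k in d}
def ray(s,u,v):
    xd,yd=(u-s['cx'])/s['fx'],(v-s['cy'])/s['fy']
    rd=np.hypot(xd,yd); r=rd
    for _ in range(30): r=rd/(1+s['k1']*r*r)
    k=1/(1+s['k1']*r*r)
    d=np.array([xd*k,yd*k,1.]); R=np.array(s['R']).reshape(3,3)
    d=R.T@d; return -R.T@np.array(s['t']), d/np.linalg.norm(d)
def onz(s,u,v,z):
    o,d=ray(s,u,v); return o+d*(z-o[2])/d[2]
def proj(s,X):
    R=np.array(s['R']).reshape(3,3); c=R@np.array(X)+np.array(s['t']); x,y=c[0]/c[2],c[1]/c[2]
    k=1+s['k1']*(x*x+y*y); return np.array([s['fx']*x*k+s['cx'],s['fy']*y*k+s['cy']])
def tri(s1,p1,s2,p2):
    o1,d1=ray(s1,*p1);o2,d2=ray(s2,*p2)
    A=np.stack([d1,-d2],1); t=np.linalg.lstsq(A,o2-o1,rcond=None)[0]
    a,b=o1+d1*t[0],o2+d2*t[1]; return (a+b)/2,np.linalg.norm(a-b)
E
python3 - <<'E'
from h import *
for c in ('scene','top','wrist'):
    s=snap(c,c+'0'); R=np.array(s['R']).reshape(3,3); print(c,-R.T@np.array(s['t']),R[2],s['fx'],s['k1'])
print(current_time_s(),current_tcp_rot(),current_force())
E
```

```text
pics
scene [1.24776575 0.70091856 0.98093372] [-0.52328038 -0.52370813 -0.67224061] 500.6902461091967 0.06371378252609969
top [0.33175012 0.0476931  1.511923  ] [ 0.18462613 -0.00117553 -0.98280813] 436.04214951750464 -0.13346901088754182
wrist [0.11505784 0.71932921 0.37317491] [ 0.28125653 -0.0767809  -0.95655604] 354.84798662076287 -0.014551813549253674
0.15 [-1.79930720e+02  7.40048790e-03  1.65122283e+02] [ 0.30131983 -0.0326757  -0.01756848]
```

View pics/scene0.png

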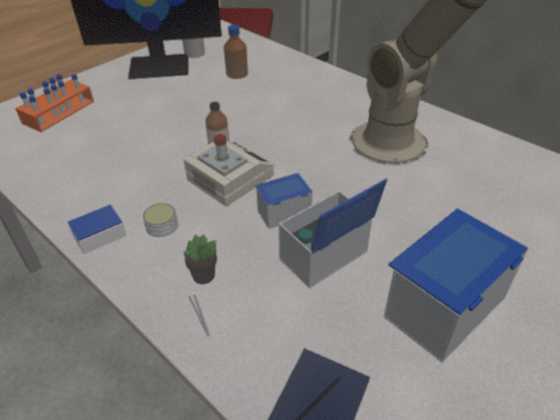

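View pics/top0.png

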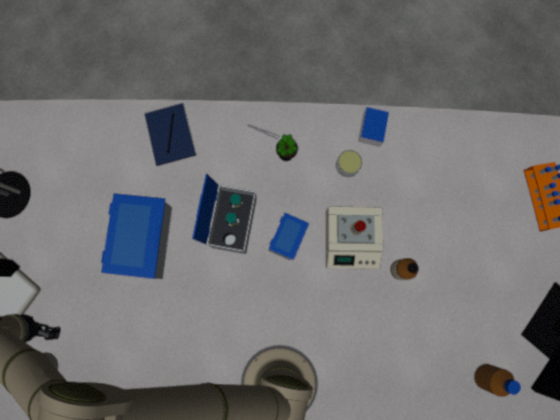

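View pics/wrist0.png

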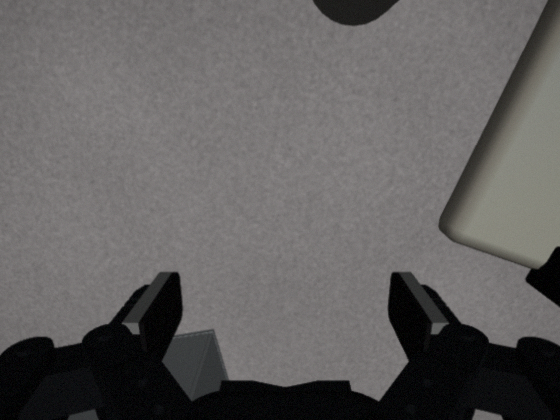

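```bash
python3 - <<'E'
import cv2
a=cv2.imread('pics/top0.png')
cv2.imwrite('pics/c1.png',cv2.resize(a[165:285,180:300],None,fx=5,fy=5,interpolation=cv2.INTER_CUBIC))
cv2.imwrite('pics/c2.png',cv2.resize(a[190:290,310:430],None,fx=6,fy=6,interpolation=cv2.INTER_CUBIC))
b=cv2.imread('pics/scene0.png')
cv2.imwrite('pics/c3.png',cv2.resize(b[90:290,180:400],None,fx=3,fy=3,interpolation=cv2.INTER_CUBIC))
E
```

```text
(no output)
```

View pics/c1.png

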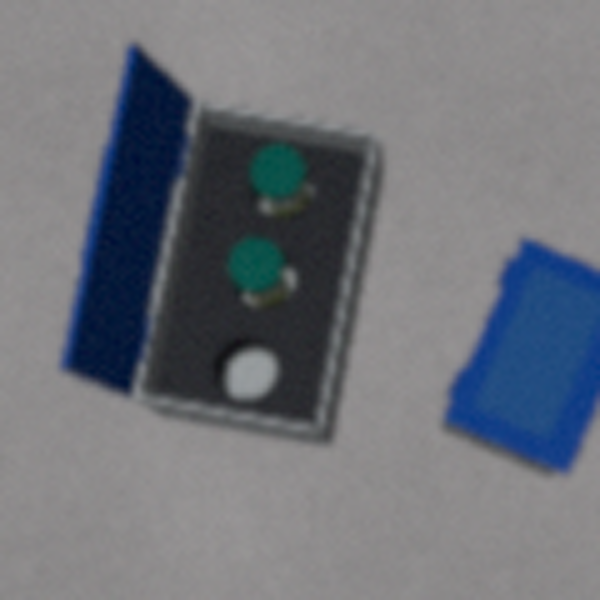

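View pics/c2.png

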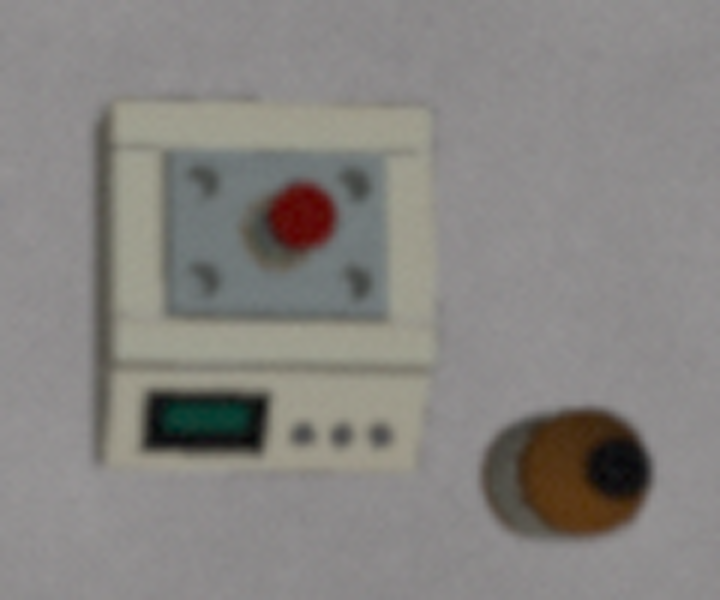

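View pics/c3.png

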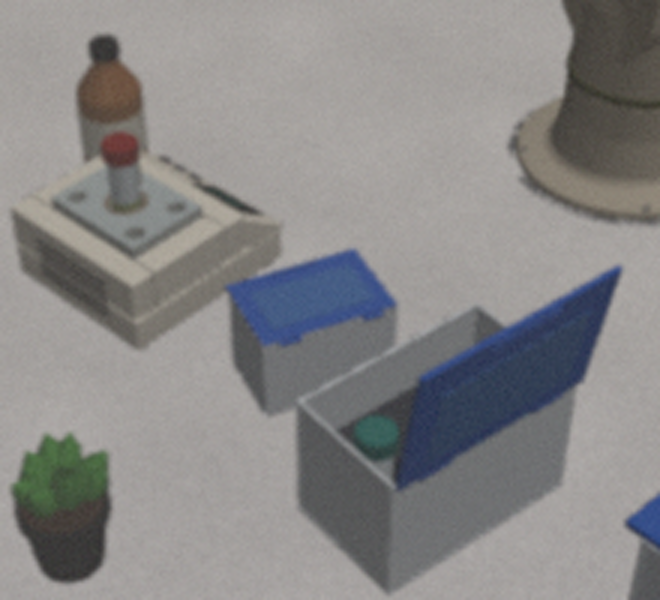

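```bash
python3 - <<'E'
from h import *
T=load('top0');S=load('scene0')
def mask(s,h,lo,roi):
    hsv=cv2.cvtColor(s['pixels'],cv2.COLOR_RGB2HSV)
    H=hsv[...,0].astype(int);d=np.minimum(abs(H-h),180-abs(H-h))
    m=((d<12)&(hsv[...,1]>110)&(hsv[...,2]>lo)).astype(np.uint8)
    z=np.zeros_like(m);x0,y0,x1,y1=roi;z[y0:y1,x0:x1]=m[y0:y1,x0:x1];return z
def cen(m): 
    ys,xs=np.nonzero(m);return np.array([xs.mean(),ys.mean()]),len(xs),(xs.min(),xs.max(),ys.min(),ys.max())
mt=cen(mask(T,0,60,(340,205,380,245)));ms=cen(mask(S,0,60,(205,125,235,150)));print(mt,ms)
print('cap top@.165',onz(T,*mt[0],.165),'scene@.160',onz(S,*ms[0],.160),tri(T,mt[0],S,ms[0]))
# block top corners from crop2 (6x, off 310,190)
for p in [(163,150),(387,155),(388,320),(165,316)]:
    print('blk',onz(T,p[0]/6-.4+310,p[1]/6-.4+190,.100).round(4))
for p in [(110,98),(435,105),(435,362),(112,362)]:
    print('heat',onz(T,p[0]/6-.4+310,p[1]/6-.4+190,.09).round(4))
for p in [(200,103),(383,142),(330,430),(138,393)]:
    print('rim',onz(T,p[0]/5-.4+180,p[1]/5-.4+165,.130).round(4))
for p in [(279,170),(256,264)]:
    print('green',onz(T,p[0]/5-.4+180,p[1]/5-.4+165,.121).round(4))
print('pocket',onz(T,250/5-.4+180,373/5-.4+165,.004).round(4))
for n,p in dict(lidTL=(133,43),lidBL=(64,367)).items():
    for z in (.25,.265): print(n,onz(T,p[0]/5-.4+180,p[1]/5-.4+165,z).round(4))
for p in [(300,400),(390,488),(575,390),(478,308)]:
    print('rimS',onz(S,p[0]/3-.3+180,p[1]/3-.3+90,.130).round(4))
for p in [(620,267),(422,382)]: print('lidS',onz(S,p[0]/3-.3+180,p[1]/3-.3+90,.26).round(4))
E
```

```text
(array([359.76923077, 225.83516484]), 91, (np.int64(355), np.int64(365), np.int64(221), np.int64(231))) (array([219.52272727, 137.31818182]), 44, (np.int64(215), np.int64(224), np.int64(135), np.int64(140)))
cap top@.165 [ 0.51773504 -0.23635743  0.165     ] scene@.160 [ 0.51154816 -0.24567423  0.16      ] (array([ 0.51789321, -0.23639783,  0.16742476]), np.float64(0.0014359437061408663))
blk [ 0.5621 -0.1739  0.1   ]
blk [ 0.5625 -0.2984  0.1   ]
blk [ 0.4714 -0.2977  0.1   ]
blk [ 0.4709 -0.175   0.1   ]
heat [ 0.5922 -0.146   0.09  ]
heat [ 0.5931 -0.3286  0.09  ]
heat [ 0.4498 -0.3261  0.09  ]
heat [ 0.4461 -0.1476  0.09  ]
rim [0.6438 0.2122 0.13  ]
rim [0.6211 0.0923 0.13  ]
rim [0.4341 0.12   0.13  ]
rim [0.454 0.243 0.13 ]
green [0.6026 0.1597 0.121 ]
green [0.5404 0.172  0.121 ]
pocket [0.4814 0.1835 0.004 ]
lidTL [0.6524 0.2399 0.25  ]
lidTL [0.6486 0.2377 0.265 ]
lidBL [0.4572 0.2701 0.25  ]
lidBL [0.4557 0.2674 0.265 ]
rimS [0.6256 0.0992 0.13  ]
rimS [0.648  0.2146 0.13  ]
rimS [0.4658 0.2535 0.13  ]
rimS [0.4396 0.1335 0.13  ]
lidS [0.4548 0.2684 0.26  ]
lidS [0.6503 0.2406 0.26  ]
```

```bash
python3 - <<'E'
from h import *
np.set_printoptions(precision=1,suppress=True)
print(current_joints())
for nm,p in dict(tube=(.5177,-.2364,.182),pocket=(.479,.182,.16),lidout=(.56,.29,.27),lidin=(.52,.06,.16),look=(.5,.13,.45)).items():
    for y in range(-180,180,30):
        q=inverse_kinematics(p,[180,0,y]); print(nm,y,None if q is None else np.array(q))
E
```

```text
[-79.5  34.4  -0.1  91.7   0.1  54.   -4.6]
tube -180 [ 15.8  29.3   4.3 116.5  -3.7  34.4 112.6]
tube -150 [ 20.7  29.2  -2.7 116.2   2.3  34.6 136.5]
tube -120 [ -18.7   45.4   63.6  118.5  -53.8   52.2 -133.9]
tube -90 [ -18.7   45.4   63.6  118.5  -53.8   52.2 -103.9]
tube -60 [-18.7  45.4  63.6 118.5 -53.8  52.2 -73.9]
tube -30 [-18.7  45.4  63.6 118.5 -53.8  52.2 -43.9]
tube 0 [ -7.8  35.   40.6 117.9 -35.7  39.8 -33.8]
tube 30 [ -7.3  34.7  39.8 117.9 -35.   39.5  -4.6]
tube 60 [ -5.1  33.7  36.  117.8 -31.7  38.3  21.9]
tube 90 [ -1.1  32.1  29.6 117.5 -26.1  36.7  45.9]
tube 120 [  3.8  30.8  21.9 117.2 -19.3  35.4  68.8]
tube 150 [  9.8  29.8  13.1 116.9 -11.4  34.5  90.6]
pocket -180 [-24.9  28.2  -3.2 124.2   3.2  27.7  59.5]
pocket -150 [-20.   28.4  -9.9 123.9   9.9  28.4  82.5]
pocket -120 [-13.7  29.1 -18.8 123.5  18.3  30.  103.8]
pocket -90 [ -8.3  30.1 -26.4 123.2  25.   31.8 126.8]
pocket -60 [ -2.7  31.7 -34.6 122.8  31.8  34.4 149.8]
pocket -30 [-65.4  44.7  63.5 126.6 -58.6  47.5 -82.5]
pocket 0 [-50.2  32.1  33.8 125.8 -34.6  31.4 -80.1]
pocket 30 [-47.   31. 
[... 1515 characters left out ...]
idin 150 [-15.3  28.8   3.5 123.2  -3.6  28.2  51. ]
look -180 [-33.7   9.2  15.3 104.   -2.6  67.2  72.5]
look -150 [-27.2   9.2   7.6 103.6  -1.3  67.2 100.8]
look -120 [-20.    9.4  -1.  103.2   0.2  67.4 128.9]
look -90 [ 27.2  17.9 -62.7 100.8  16.7  71.5 140.2]
look -60 [ -74.3   19.1   73.8  105.7  -19.5   69.9 -144.5]
look -30 [ -70.3   15.3   64.9  105.5  -14.9   68.5 -120.7]
look 0 [-63.   12.3  52.9 105.3 -10.6  67.6 -96.6]
look 30 [-59.1  11.3  47.4 105.1  -9.   67.4 -68.8]
look 60 [-51.5  10.2  37.3 104.8  -6.7  67.2 -42. ]
look 90 [-47.    9.8  31.6 104.6  -5.5  67.1 -13.6]
look 120 [-42.5   9.5  26.  104.4  -4.5  67.1  15. ]
look 150 [-37.8   9.3  20.4 104.2  -3.5  67.1  43.6]
```

The red cap at top (360,226) is the only red one; the green caps at (235,200) and (231,218) are the stored tubes. Four things could pass for the box: the large closed one (135,237), the open one (230,215), the small closed one (289,237) and the white one with the blue lid (375,125). The open one's rim measures about 0.122 x 0.19 m and its pocket at (230,240) is empty, so it's the one meant; crop c1 shows this. Next is a close look at it with the wrist camera.

```bash
python3 - <<'E'
from h import *
move_l([.186,.701,.42],rate=.25)
reach([.475,.20,.45],[180,0,150])
s=snap('wrist','w1'); print(current_time_s(),current_joints(),current_force())
E
```

```text
3.0917 [-45.70320324   9.22060227  19.67174148 104.25226945  -3.35702843
  67.11039779  35.14914741] [-0.03358919  0.48131981  0.77377164]
```

View pics/w1.png

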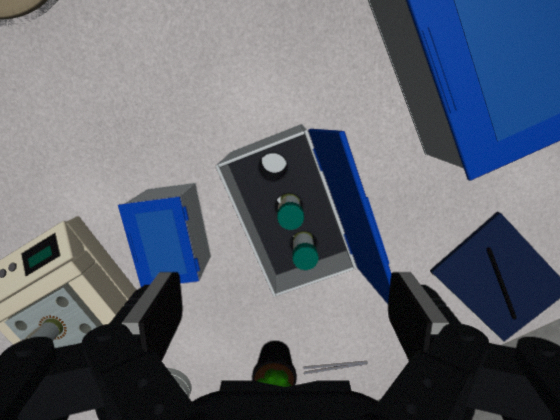

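```bash
python3 - <<'E'
import cv2
a=cv2.imread('pics/w1.png')
cv2.imwrite('pics/c4.png',cv2.resize(a[115:305,205:400],None,fx=4,fy=4,interpolation=cv2.INTER_CUBIC)[:,:780])
E
```

```text
(no output)
```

View pics/c4.png

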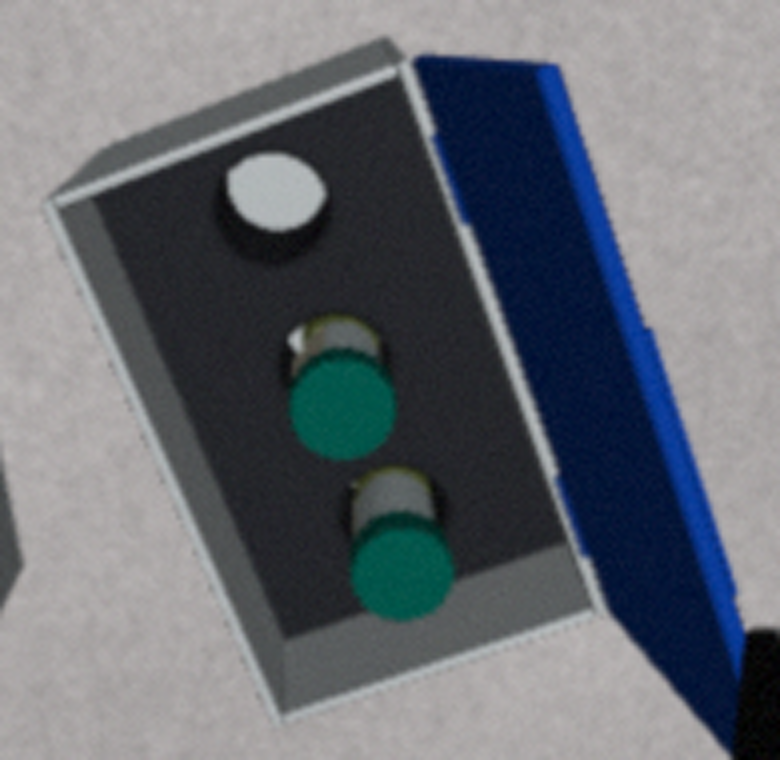

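```bash
python3 - <<'E'
from h import *
W=load('w1')
f=lambda p,z: onz(W,p[0]/4-.4+205,p[1]/4-.4+115,z)
P=[(45,203),(405,60),(602,612),(280,718)]
Q=[f(p,.130) for p in P]
for q in Q: print(q.round(4))
c=np.mean(Q,0); print('c',c.round(4))
for i in range(4): d=Q[(i+1)%4]-Q[i]; print(np.linalg.norm(d).round(4),np.degrees(np.arctan2(d[1],d[0])).round(1))
print('pocket rim', f((273,207),.074).round(4)) # ellipse whole: x 217-330, y 150-265
print('green',f((344,405),.121).round(4),f((402,570),.121).round(4))
print('lidedge', f((558,65),.262).round(4))
th=np.radians(80.5);x=np.array([np.cos(th),np.sin(th)]);y=np.array([-x[1],x[0]])
print('pocket from rim',c[:2]+.062*y)
E
```

```text
[0.4334 0.126  0.13  ]
[0.451  0.2439 0.13  ]
[0.6446 0.2135 0.13  ]
[0.6252 0.0983 0.13  ]
c [0.5386 0.1704 0.13  ]
0.1192 81.5
0.1959 -8.9
0.1168 -99.5
0.1938 171.8
pocket rim [0.4772 0.1802 0.074 ]
green [0.5395 0.1727 0.121 ] [0.601  0.1606 0.121 ]
lidedge [0.4559 0.2697 0.262 ]
pocket from rim [0.47740352 0.18066719]
```

```bash
python3 - <<'E'
from h import *
reach([.5177,-.2364,.30],[180,0,50])
s=snap('wrist','w2'); print(current_time_s(),current_joints(),current_force())
hsv=cv2.cvtColor(s['pixels'],cv2.COLOR_RGB2HSV);H=hsv[...,0].astype(int)
m=(((H<10)|(H>170))&(hsv[...,1]>120)&(hsv[...,2]>50)).astype(np.uint8)
n,l,st,ce=cv2.connectedComponentsWithStats(m)
for i in range(1,n):
    if st[i,4]>100: print(st[i],ce[i],onz(s,*ce[i],.163))
E
```

```text
4.8333 [-17.44851607  28.93167632  54.48211325 111.65635714 -29.08709203
  54.27429309  11.52041849] [ 0.81161495  0.12661295 -0.31717257]
[ 264  187   48   48 1711] [287.39158387 210.53828171] [ 0.51831148 -0.23949336  0.163     ]
```

View pics/w2.png

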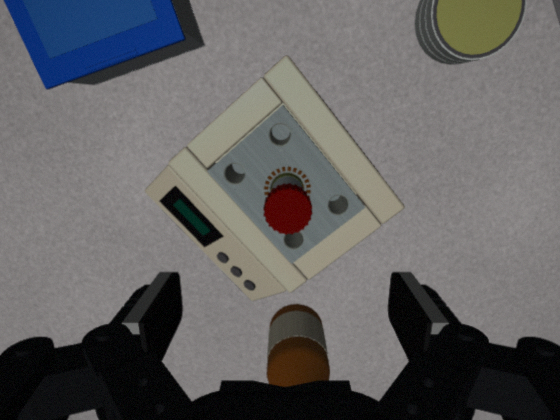

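The wrist view puts the red cap at (287,210), with the heater around it and the bottle well off at (300,350). The cap comes out within 3 mm of the two-view fix. I'll go down and grip it near its top.

```bash
python3 - <<'E'
from h import *
np.set_printoptions(precision=3,suppress=True)
move_l([.518,-.2372,.181],rate=.12)
print(current_force(),current_tcp_pos())
gripper_close(120)
print(current_time_s(),current_grip_width(),current_force(),current_torque(),current_tcp_pos(),current_tcp_rot())
snap('wrist','w3');snap('scene','s3')
E
```

```text
[-0.07  -0.161  0.365] [ 0.518 -0.237  0.182]
6.5417 0.030174654257642267 [-0.429  0.358  8.78 ] [ 0.246  0.315 -0.062] [ 0.518 -0.238  0.182] [179.925  -0.048  49.987]
```

View pics/w3.png

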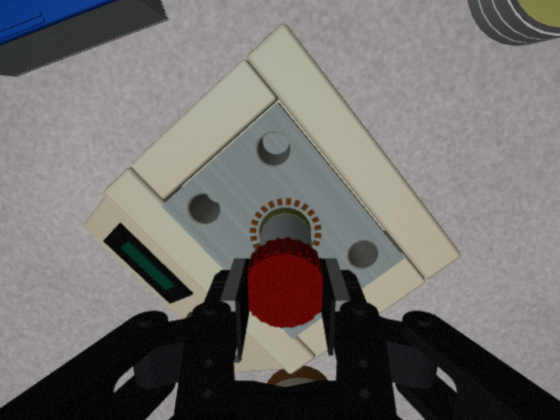

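```bash
python3 - <<'E'
from h import *
np.set_printoptions(precision=3,suppress=True)
t=current_time_s()
move_l([.518,-.2372,.183],[180,0,90],rate=.002)
print(current_time_s()-t,current_grip_width(),current_force(),current_torque(),current_tcp_pos(),current_tcp_rot(),current_joints())
snap('wrist','w4')
E
```

```text
0.8499999999999996 0.030297735385664232 [ 1.076  0.011 -7.004] [ 0.025 -0.401 -0.022] [ 0.518 -0.237  0.183] [-179.972   -0.008   89.887] [ -3.419  32.954  33.331 117.57  -29.236  37.722  49.248]
```

View pics/w4.png

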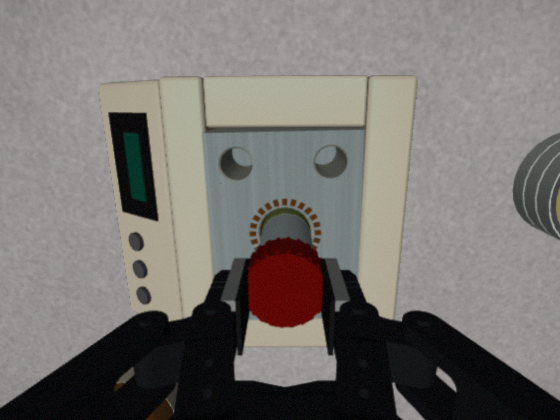

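```bash
python3 - <<'E'
from h import *
np.set_printoptions(precision=3,suppress=True)
z=.183
for yaw in (0,95):
    z+=.004
    t=current_time_s()
    move_l([.518,-.2372,z],[180,0,yaw],rate=.0027)
    print(current_time_s()-t,current_grip_width(),current_force(),current_torque()[2],current_tcp_pos(),current_tcp_rot())
snap('wrist','w5');snap('scene','s5')
a,b=[cv2.imread(f'pics/{n}.png')[90:200,170:290] for n in('s3','s5')]
cv2.imwrite('pics/c5.png',cv2.resize(np.hstack([a,b]),None,fx=3.3,fy=3.3,interpolation=cv2.INTER_CUBIC))
E
```

```text
1.7166000000000006 0.03066428224896482 [ 0.29   2.019 -8.553] -0.006043405052276157 [ 0.518 -0.237  0.187] [-179.935    0.014    0.038]
1.8084000000000007 0.030359006370608226 [-4.031 -0.986 -7.451] 0.0007122988502561717 [ 0.517 -0.238  0.191] [-179.952    0.021   94.939]
```

View pics/w5.png

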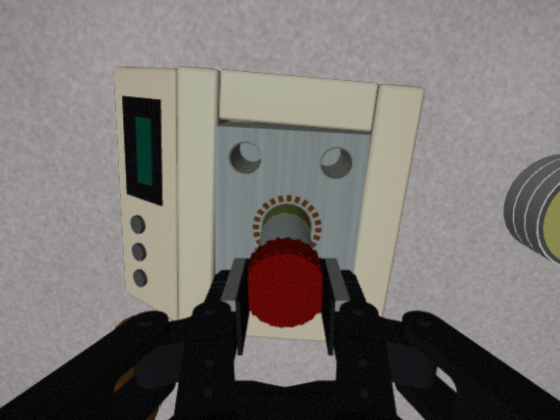

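View pics/c5.png

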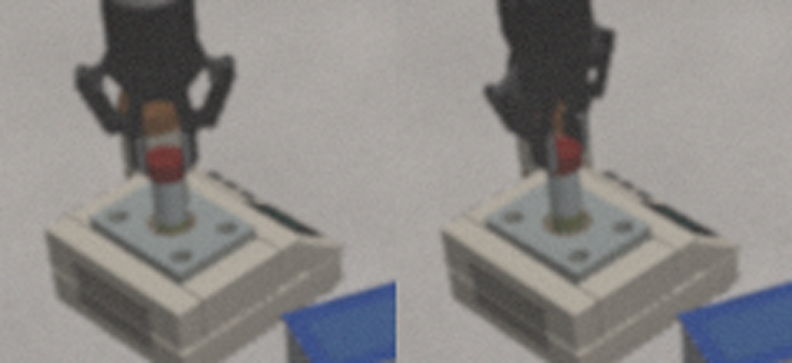

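The tube is rising: the cap sits unchanged in the grip at wrist (287,290), and in the scene view the block's top is still level at its old height. I'll carry on with the strokes.

```bash
python3 - <<'E'
from h import *
np.set_printoptions(precision=3,suppress=True)
z=.191
for yaw in (0,95,0,95,0):
    z+=.0045
    move_l([.518,-.2372,z],[180,0,yaw],rate=.003)
    f=current_force();print(current_time_s(),current_grip_width(),f,current_tcp_pos())
    if f[2]<-11.5: print('high');break
snap('wrist','w6');snap('scene','s6')
a,b=[cv2.imread(f'pics/{n}.png')[90:200,170:290] for n in('s3','s6')]
cv2.imwrite('pics/c6.png',cv2.resize(np.hstack([a,b]),None,fx=3.3,fy=3.3,interpolation=cv2.INTER_CUBIC))
E
```

```text
12.975 0.030307998638959822 [ 0.387  3.325 -5.332] [ 0.519 -0.237  0.196]
14.7833 0.030248017741417853 [-3.825 -1.279  6.322] [ 0.518 -0.238  0.201]
16.5917 0.030106918249864122 [ 1.286 -1.951 -2.335] [ 0.518 -0.238  0.205]
18.4 0.030380922498451358 [-1.367 -0.446  7.382] [ 0.518 -0.238  0.21 ]
20.2083 0.030594884094832603 [-0.128 -2.113  4.759] [ 0.518 -0.238  0.214]
```

View pics/w6.png

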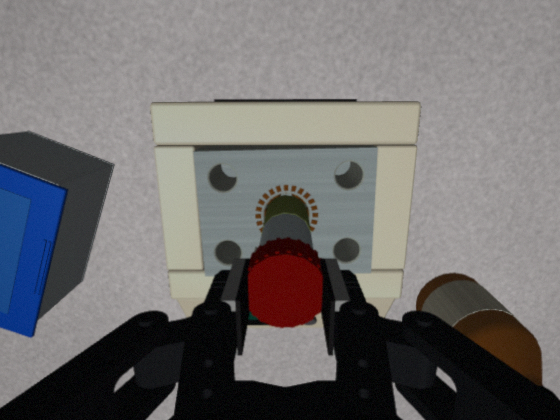

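View pics/c6.png

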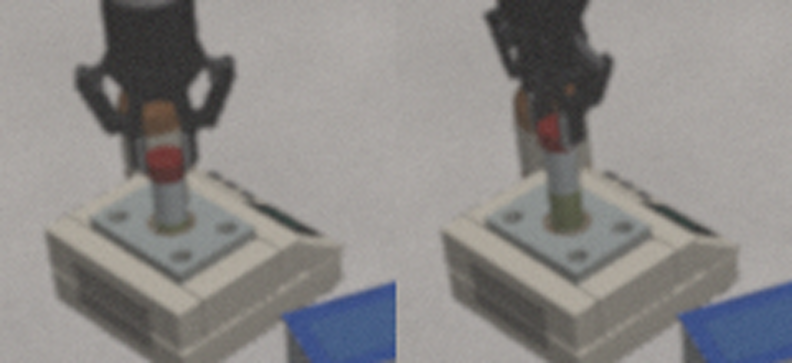

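```bash
python3 - <<'E'
from h import *
np.set_printoptions(precision=3,suppress=True)
z=.214
move_l([.518,-.2372,.219],[180,0,95],rate=.0035)
print(current_force())
move_l([.518,-.2372,.226],rate=.02); f=current_force();print(f)
if f[2]>-6:
    move_l([.518,-.2372,.335],rate=.12); print(current_time_s(),current_force(),current_tcp_pos(),current_grip_width())
snap('wrist','w7');snap('scene','s7')
E
python3 -c "
import cv2;b=cv2.imread('pics/s7.png')[60:240,140:360]
cv2.imwrite('pics/c7.png',cv2.resize(b,None,fx=3,fy=3,interpolation=cv2.INTER_CUBIC))"
```

```text
[ 0.72  -0.659 -0.015]
[ 0.546  0.574 -0.515]
23.675 [ 0.316 -0.649 -0.36 ] [ 0.518 -0.237  0.334] 0.030096484489081272
```

View pics/c7.png

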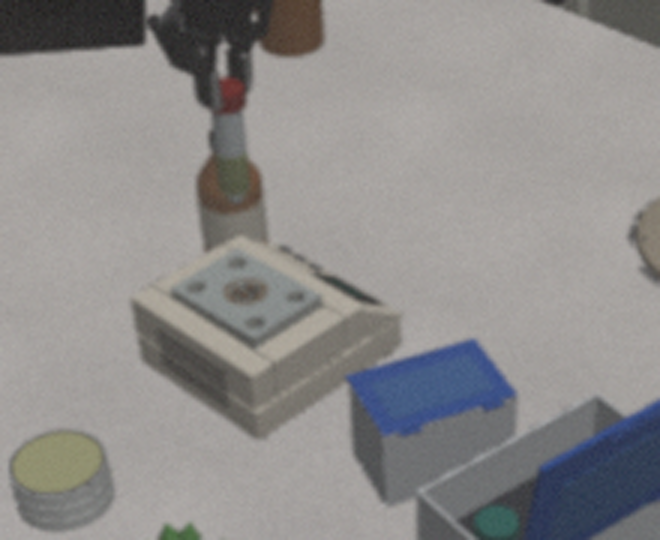

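View pics/w7.png

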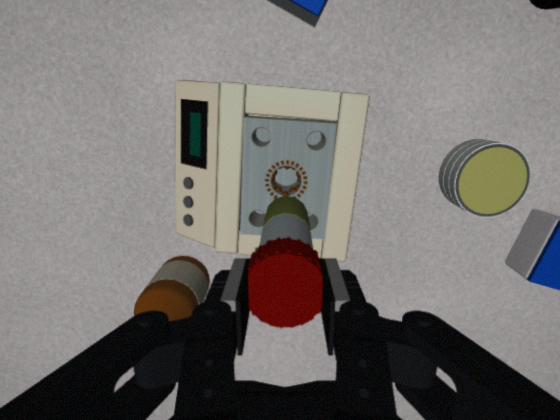

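```bash
python3 - <<'E'
from h import *
W=load('w7');S=load('s7')
print(onz(W,286,289,.3225),onz(W,287,199,.2047+.004))
print(proj(W,[.518,-.2372,.3225]),proj(W,[.518,-.2372,.2047]),proj(S,[.518,-.2372,.3225]),proj(S,[.518,-.2372,.2047]))
reach([.4775,.1805,.335],[180,0,145])
snap('wrist','w8');snap('scene','s8');snap('top','t8');print(current_time_s(),current_tcp_pos(),current_joints())
s=load('w8'); print('pocket mouth', proj(s,[.4775,.1805,.074]),'tip',proj(s,[.4775,.1805,.205]))
E
```

```text
[ 0.51885288 -0.23608908  0.3225    ] [ 0.51905905 -0.22871457  0.2087    ]
[283.69085692 291.23346254] [284.48136847 208.64793895] [214.08151349  88.01753959] [218.3238505  126.13620103]
25.475 [0.47798043 0.17939219 0.33503181] [-51.93742037  15.70891783  32.20999413 115.28894943 -10.56423463
  51.79637323  40.73809497]
pocket mouth [285.54586009 171.97502353] tip [285.69656182 206.04792182]
```

View pics/w8.png

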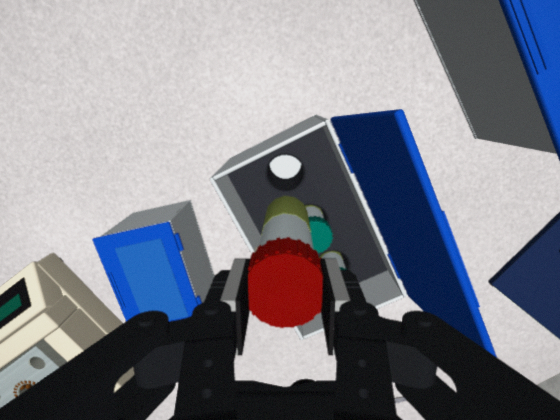

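View pics/s8.png

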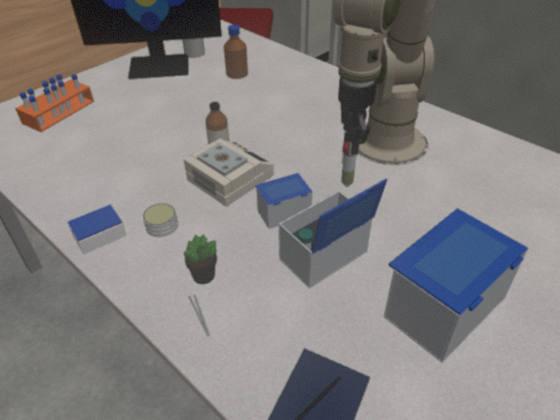

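```bash
python3 - <<'E'
from h import *
np.set_printoptions(precision=3,suppress=True)
for z in (.24,.20,.18,.162):
    move_l([.4775,.1805,z],rate=.12); f=current_force(); print(z,f,current_tcp_pos())
    if abs(f).max()>6: print('contact');break
snap('wrist','w9');snap('scene','s9')
b=cv2.imread('pics/s9.png')[120:300,240:420]
cv2.imwrite('pics/c9.png',cv2.resize(b,None,fx=3,fy=3,interpolation=cv2.INTER_CUBIC))
E
```

```text
0.24 [ 0.399  0.026 -0.685] [0.478 0.18  0.24 ]
0.2 [-0.217  1.435  0.054] [0.478 0.18  0.2  ]
0.18 [ 0.404  0.223 -0.357] [0.478 0.18  0.18 ]
0.162 [-0.261 -0.002 -0.643] [0.477 0.18  0.162]
```

View pics/w9.png

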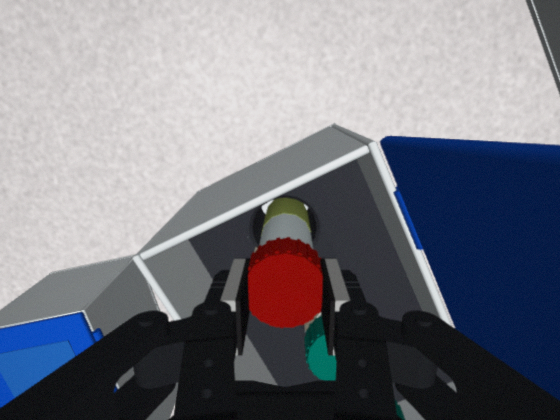

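View pics/c9.png

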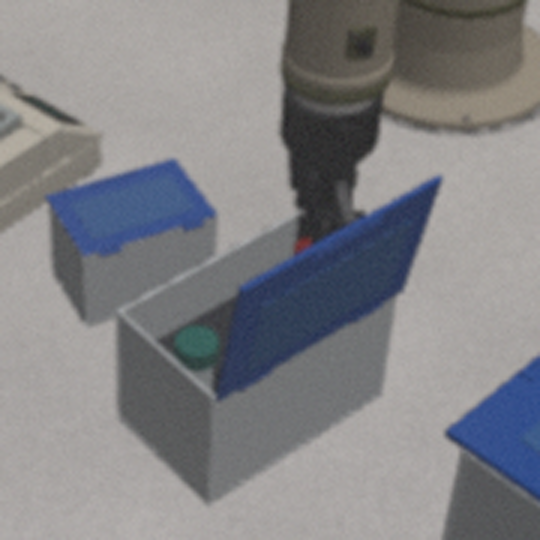

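```bash
python3 - <<'E'
from h import *
np.set_printoptions(precision=3,suppress=True)
move_l([.4775,.1805,.157],rate=.05); print(current_force())
ungrasp(); print(current_time_s(),current_grip_width(),current_force(),current_tcp_pos())
move_l([.4775,.1805,.33],rate=.2)
sleep(.2)
snap('wrist','w10');print(current_force())
E
```

```text
[ 0.787  0.163 -0.793]
28.45 0.0852952464769392 [-0.534 -1.581  0.906] [0.478 0.18  0.157]
[-0.227 -0.296 -0.162]
```

View pics/w10.png

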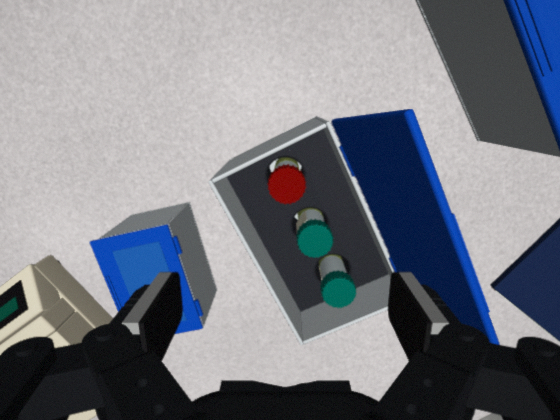

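The red cap is now at (287,184), standing in the pocket and in line with the two green caps. Before swinging the lid shut I'll check the tube's height and how much room there is to the big box behind the lid.

```bash
python3 - <<'E'
from h import *
np.set_printoptions(precision=4,suppress=True)
T=load('top0');S=load('scene0');W=load('w10');W8=load('w8')
print('big',tri(T,(165,198),S,(392,262)),tri(T,(157,278),S,(457,213)))
print('redcap on .122',onz(W,287,184,.122),'green',onz(W,315,238,.122))
# lid edge outer corners in w10: (412,110)
print('lid corner',onz(W,412,110,.262))
s=snap('top','t10');print(current_time_s())
a=s['pixels'][165:285,180:300,::-1];cv2.imwrite('pics/c10.png',cv2.resize(a,None,fx=5,fy=5,interpolation=cv2.INTER_CUBIC))
c=np.array([.5386,.1704]);th=np.radians(81);bx=np.array([np.cos(th),np.sin(th)])
for X in (.14,.1,.05,0,-.04):
    for z in (.16,.26,.4):
        p=c+bx*X; q=inverse_kinematics([*p,z],[180,0,171]); print(X,z,p,None if q is None else np.round(q,0))
E
```

```text
big (array([0.5857, 0.3808, 0.1761]), np.float64(0.00830044569404653)) (array([0.3364, 0.3954, 0.1543]), np.float64(0.009260484243093418))
redcap on .122 [0.4779 0.1819 0.122 ] green [0.538  0.1734 0.122 ]
lid corner [0.4565 0.2728 0.262 ]
29.7667
0.14 0.16 [0.5605 0.3087] [-48.  37.  21. 109. -21.  38.  67.]
0.14 0.26 [0.5605 0.3087] [-49.  30.  23. 104. -15.  49.  62.]
0.14 0.4 [0.5605 0.3087] [-51.  22.  25.  94. -10.  65.  58.]
0.1 0.16 [0.5542 0.2692] [-45.  35.  21. 112. -21.  36.  70.]
0.1 0.26 [0.5542 0.2692] [-47.  28.  24. 107. -15.  48.  65.]
0.1 0.4 [0.5542 0.2692] [-49.  20.  26.  97. -10.  64.  60.]
0.05 0.16 [0.5464 0.2198] [-42.  34.  21. 116. -21.  34.  75.]
0.05 0.26 [0.5464 0.2198] [-44.  26.  24. 111. -14.  46.  69.]
0.05 0.4 [0.5464 0.2198] [-47.  18.  27. 101.  -9.  63.  64.]
0 0.16 [0.5386 0.1704] [-38.  32.  21. 119. -21.  32.  79.]
0 0.26 [0.5386 0.1704] [-41.  25.  25. 114. -14.  45.  73.]
0 0.4 [0.5386 0.1704] [-44.  16.  27. 104.  -8.  62.  67.]
-0.04 0.16 [0.5323 0.1309] [-34.  31.  21. 121. -21.  31.  83.]
-0.04 0.26 [0.5323 0.1309] [-38.  23.  25. 116. -14.  44.  77.]
-0.04 0.4 [0.5323 0.1309] [-41.  15.  28. 106.  -8.  62.  71.]
```

View pics/c10.png

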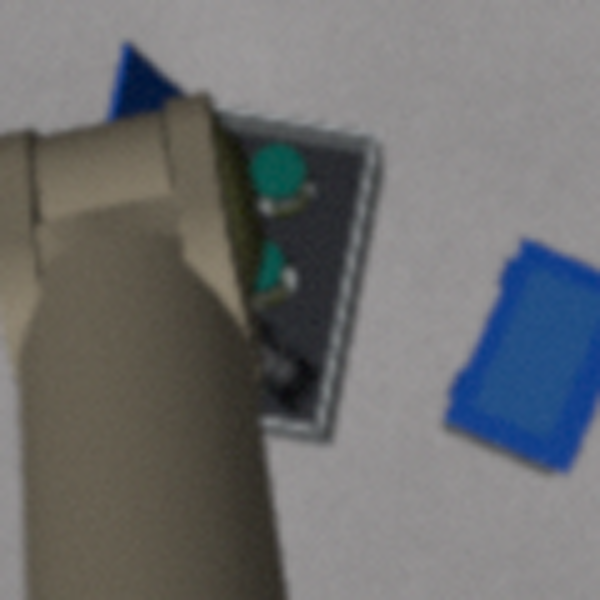

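```bash
cat >> h.py <<'E'
C=np.array([.5386,.1704]);TH=np.radians(81);BX=np.array([np.cos(TH),np.sin(TH)])
def bp(X,tip): return [*(C+BX*X),tip+.025]
E
python3 - <<'E'
from h import *
np.set_printoptions(precision=3,suppress=True)
move_l([.4775,.1805,.42],rate=.2)
gripper_close(60)
reach(bp(.14,.375),[180,0,171])
move_l(bp(.14,.237),rate=.15); print(current_force())
for X in (.11,.095,.08):
    move_l(bp(X,.237),rate=.08); f=current_force(); print(X,f,current_tcp_pos())
    if np.abs(f).max()>10: print('STOP');break
print(current_time_s());snap('scene','s11')
b=cv2.imread('pics/s11.png')[120:300,220:440]
cv2.imwrite('pics/c11.png',cv2.resize(b,None,fx=3,fy=3,interpolation=cv2.INTER_CUBIC))
E
```

```text
[-0.419  0.87  -0.162]
0.11 [-1.529  0.241  0.232] [0.556 0.279 0.262]
0.095 [-0.419  0.08  -0.927] [0.553 0.264 0.262]
0.08 [ 0.466  0.875 -0.254] [0.551 0.249 0.262]
34.0583
```

View pics/c11.png

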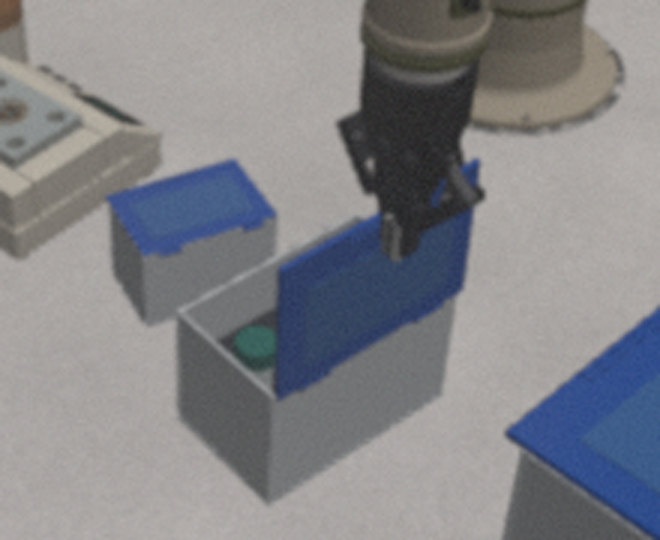

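```bash
python3 - <<'E'
from h import *
np.set_printoptions(precision=3,suppress=True)
r=.112
for d in (85,75,65,55,45,35,25,16):
    p=np.radians(d); t=.005
    x=.061-r*np.cos(p)+t*np.sin(p); z=.130+r*np.sin(p)+t*np.cos(p)
    move_l(bp(x+.0125,z),rate=.1); f=current_force(); print(d,f)
    if np.abs(f).max()>12: print('STOP');break
print(current_time_s(),current_tcp_pos());snap('scene','s12')
b=cv2.imread('pics/s12.png')[120:300,220:440]
cv2.imwrite('pics/c12.png',cv2.resize(b,None,fx=3,fy=3,interpolation=cv2.INTER_CUBIC))
E
```

```text
85 [ 0.686 -0.83  -0.53 ]
75 [-0.256  0.191 -1.029]
65 [ 0.466  1.02  -0.183]
55 [0.411 0.451 0.14 ]
45 [ 1.081  0.376 -0.778]
35 [-0.222 -0.174 -0.28 ]
25 [-0.328 -1.462 -0.437]
16 [ 0.47  -0.211 -0.329]
36.7583 [0.533 0.138 0.191]
```

View pics/c12.png

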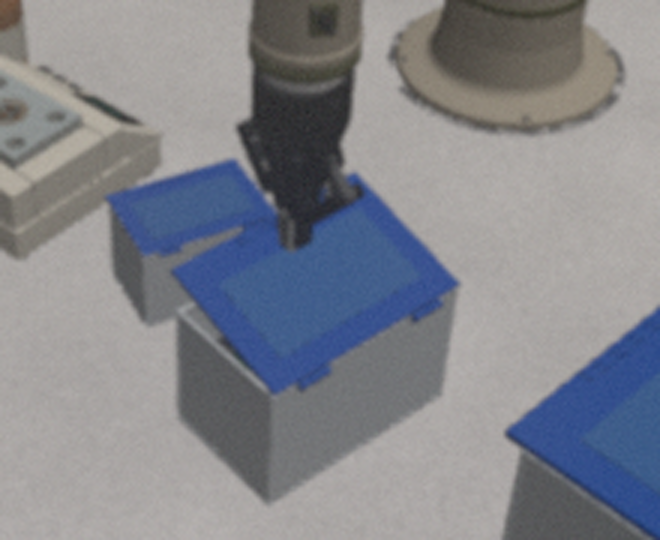

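The lid has followed the finger to about 16°. Next I'll press it the rest of the way in small steps, watching the force.

```bash
python3 - <<'E'
from h import *
np.set_printoptions(precision=3,suppress=True)
for d in (10,5):
    p=np.radians(d); x=.061-.112*np.cos(p); z=.133+.112*np.sin(p)
    move_l(bp(x+.0125,z),rate=.06); print(d,current_force())
X=-.040
for z in (.140,.138,.136,.1345,.133,.1315,.130,.1285):
    move_l(bp(X,z),rate=.03); f=current_force(); print(z,f)
    if f[2]>5: print('contact');break
print(current_tcp_pos())
move_l(bp(X,.25),rate=.15)
move_l(bp(X-.0,.40),rate=.2)
print(current_time_s(),current_force());snap('wrist','w13');snap('scene','s13')
b=cv2.imread('pics/s13.png')[120:300,220:440]
cv2.imwrite('pics/c13.png',cv2.resize(b,None,fx=3,fy=3,interpolation=cv2.INTER_CUBIC))
E
```

```text
10 [0.083 0.356 0.743]
5 [-0.51   0.648 -0.172]
0.14 [-0.073  0.64  -0.092]
0.138 [-0.606 -0.469 -0.12 ]
0.136 [-1.651 -0.546  7.889]
contact
[0.533 0.131 0.162]
40.075 [ 0.335 -0.441  0.177]
```

View pics/c13.png

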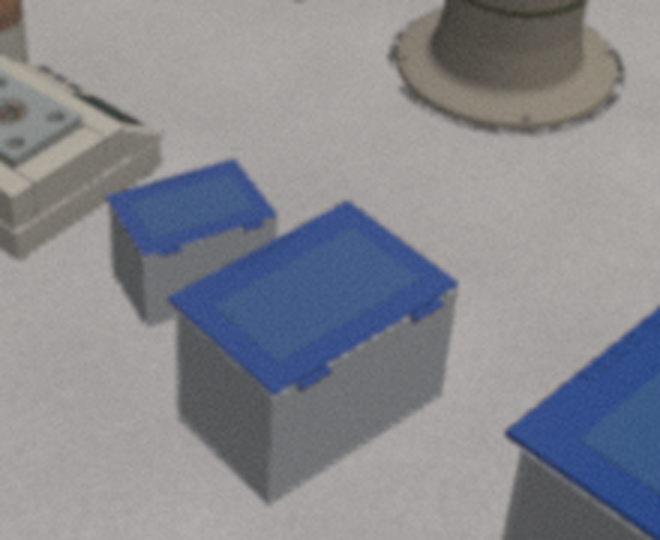

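View pics/w13.png

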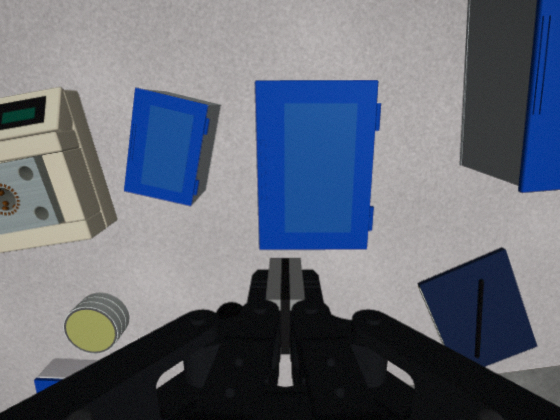

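```bash
python3 - <<'E'
from h import *
np.set_printoptions(precision=4,suppress=True)
S=load('s13');W=load('w13')
for n,ps,pw in [('free far',(170,298),(260,249)),('hinge far',(275,393),(366,249)),('free near',(347,202),(255,80))]:
    print(n,tri(S,(220+ps[0]/3-.3,120+ps[1]/3-.3),W,pw))
# shut-lid prediction for the free edge corners at z=.136
BY=np.array([-BX[1],BX[0]])
for sy in(-1,1):
    P=[*(C+BX*(.061-.134)+BY*.099*sy),.136]; print('pred',P,proj(S,P),proj(W,P))
b=S['pixels'][120:220,160:300,::-1];cv2.imwrite('pics/c14.png',cv2.resize(b,None,fx=5,fy=5,interpolation=cv2.INTER_CUBIC))
E
```

```text
free far (array([0.6249, 0.0855, 0.1348]), np.float64(0.002943055694588418))
hinge far (array([0.6454, 0.2152, 0.1344]), np.float64(0.002873567747379653))
free near (array([0.4302, 0.1134, 0.1307]), np.float64(0.0006459879004858984))
pred [np.float64(0.6249614297709817), np.float64(0.08281173909757206), 0.136] [274.9727 217.9095] [258.6986 249.0106]
pred [np.float64(0.4293991383331444), np.float64(0.11378576317553779), 0.136] [335.6834 185.366 ] [254.985   78.6124]
```

View pics/c14.png

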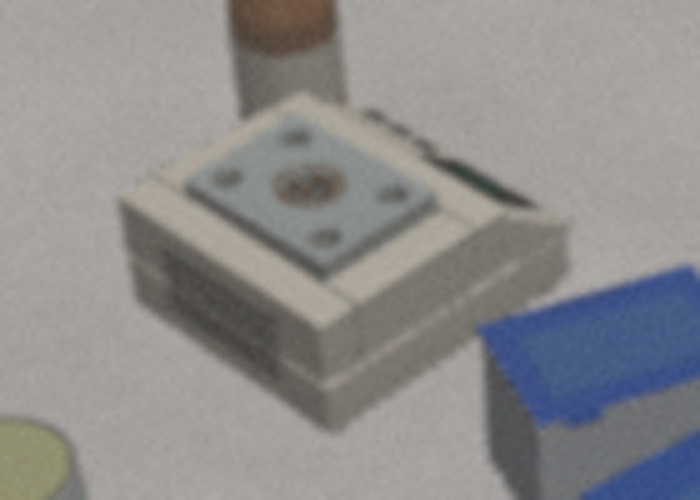

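The lid's free and hinge edges both lie at 0.131–0.135 m, so it is shut. The block sits level in its well with the middle bore empty, and the arm is clear of everything, so I'm handing in.

```bash
python3 - <<'E'
from h import *
print(current_time_s(),current_force(),finish_job())
E
```

```text
the job is handed in; nothing more can be done
40.175 [-0.92831358 -0.03709204  0.21120129] None
```

The red-capped tube is free and standing in the empty pocket, the lid is shut, and I handed the job in at 40.2 s of the 72 s allowed. `finish_job` reports no verdict.

- **Working it free:** I gripped the cap with 120 N and twisted it to and fro by up to about 95° a stroke, rising 1–5 mm each time. The wrist force read at the end of each stroke showed at most about 8.6 N of downward pull, below the roughly 13 N that lifts the block. After about 37 mm of rise it came up straight with no drag.
- **Placing it:** I let the tube drop the last 24 mm or so, so that the fingers could open above the box rim. The cap then lay within about 1.5 mm of the pocket's centre, taken at its fully-down height.
- **Shutting the lid:** I swung the lid over with closed fingers and pressed it until it stopped hard, at about 8 N with the fingertips at 0.137 m.

**Last checks:**
- **Lid:** its corners measured 0.131–0.135 m high against an expected 0.136 m, which agrees within measuring error, and the free and hinge edges are level.
- **Block:** it sits level in its well in the final picture.
- **Other objects:** the arm never went near the plant, dishes or bottle, and the stored tubes were still in their pockets when last seen. I did not re-measure their positions.
- **Force on the arm:** it read about zero at hand-in, so nothing was being touched.
- **Disagreements:** the gripper read 30 mm on the 35 mm cap throughout, but the grip did not slip. One wrist estimate of the cap before grasping was 3 mm off the two-view fix, so I aimed between them.

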